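# Clamp a rock section on the T-slot bed

### The job

Take the orange-winged stud from the rack, drop its T-head into the bed's slot on the open side of the resin block, and slide it along until it has pushed the block gently up to the blue fence, holding it there with a steady 8 N or so for half a second. With the stud still up against the block (a few millimetres off at most), press it down against the spring and give it a quarter turn so that it locks under the slot's lips, then let go. Leave the grey stud and everything else on the bench alone.

Things in the scene. Friction and masses are not known exactly. Their poses are not given: they have to be found in the camera images.
- stud: Stud with ORANGE wing, 0.12 kg, upright in either rack pocket. Origin: centre of its T-head's underside, z up. T-head 30 mm (x) x 12 (y), z 0-8; shaft 8 in diameter; round collar 24 in diameter, z 19-38; wing (the grip) 12 thick (x), 40 long (y), z 46-74, so it stands CROSSWISE to the T-head. Same after a half turn.
- spare: Grey-winged stud of the same shape, standing in the rack's other pocket with its T-head the same way round. Not used: leave it there.
- rack: Fixed black rack, 64 (x) x 150 (y) x 20 mm; origin at the centre of its underside. Two pockets at y = +37.5 and -37.5 mm, each 33 (x) x 15 (y) mm, floor at z = 8 mm; the studs stand in them with their T-heads along the rack's x.
- bed: Fixed aluminium T-slot bed, 260 (x) x 96 x 40 mm; origin: centre of its underside; x along the slot, towards the blue fence. Rails 47 mm apart, 8 high, guide the block. The fence, a rigid cross bar on top, 15 mm thick, top at z = 62.5, stands firm with its near face anywhere from x = 75 to 110 mm. It is NOT measured: find it by feel (or see it).
- slot (a point): Middle of the slot at the bed's top face (40 mm over the bed's underside), axes as the bed. Neck 15 mm wide from x = -120 to +120, ends closed, lips 8 mm thick, over a chamber 42 wide. A stud lowered with its T-head along x stands on the sprung strip with its collar 7 mm off the bed and its head still in the neck: it cannot turn yet.
- strip_top (a point): Middle of the top of the sprung brass strip in the slot, 12 mm below the bed's top. It gives straight down: 3.6 N to begin, then 1.2 N per mm. A stud pressed more than 4 mm down is free to turn, either way; at 7 mm its collar meets the bed. Turned across and let go, it rises until its head bears on the lips from below, collar 3 mm off the bed.
- specimen: Resin block with a polished rock section, 50 (x) x 44 (y) x 20 mm, about 0.12 kg, loose on the bed between the rails, over the slot, its x along the bed's. Origin: centre of its underside. It starts centred at x = -10 to +30 mm of the bed, at least 20 mm short of the fence, and slides with 1 to 2 N. Brittle: never push it with more than 25 N.
- jar: White-capped sample jar, 64 mm in diameter, 110 mm tall; origin at the centre of its underside. Bystander.
- beaker: Glass beaker, 70 mm in diameter, 90 mm tall; origin at the centre of its underside. Bystander.
- driver: Screwdriver lying on the bench, 160 mm long. Bystander.
- slidebox: Black slide box, 90 x 170 x 35 mm; origin at the centre of its underside. Bystander.
- core: Grey rock core standing on end, 42 mm in diameter, 60 mm tall; origin at the centre of its underside. Bystander.
Not all that is in view belongs to the job. Leave any turquoise look-alike of the stud alone.

How it is judged (in metres and radians):
On the way, in this order (a step that is already met when the one before it is completed fails the run):
1. the orange stud's T-head is in the slot, lengthwise, on the open side of the block (x of stud in the frame of bed between -0.115 and 0.08 m and y of stud in the frame of bed between -0.005 and 0.005 m and z of stud in the frame of bed between 0.014 and 0.034 m and angle between the x axis of stud and the x axis of bed, either way round below 0.3 rad and x of stud in the frame of specimen below -0.03 m), for 0.1 s.
2. the stud, still in the slot with its head lengthwise, pushes the block against the fence with more than 4 N for 0.2 s (x of stud in the frame of bed between -0.115 and 0.08 m and y of stud in the frame of bed between -0.005 and 0.005 m and z of stud in the frame of bed between 0.014 and 0.034 m and angle between the x axis of stud and the x axis of bed, either way round below 0.3 rad and contact force between stud and specimen above 4 N), for 0.2 s.
At the end, for the whole second after the job is handed in: Orange stud upright (0.10 rad), within 4 mm of the slot's middle, T-head across the slot (0.30 rad) and up under the lips (underside 21.5 to 26.2 mm over the bed's underside), collar within 5 mm of the block; block flat and straight between the rails; gripper off, all at rest (y of stud in the frame of bed between -0.004 and 0.004 m and z of stud in the frame of bed between 0.0215 and 0.0262 m and angle between the x axis of stud and the y axis of bed, either way round below 0.3 rad and angle between stud's own z axis and vertical below 0.1 rad and x of stud in the frame of specimen between -0.042 and -0.034 m and y of specimen in the frame of bed between -0.004 and 0.004 m and z of specimen in the frame of bed between 0.037 and 0.043 m and angle between the x axis of specimen and the x axis of bed, either way round below 0.08 rad and linear speed of each of stud, specimen below 0.01 m/s and contact force between the fingers and stud below 0.05 N and contact force between the arm and specimen below 0.05 N); the robot touches nothing.
It fails at once if the stud pushes the resin block with more than 25 N (contact force between stud and specimen above 25 N).
It fails at once if the resin block is tipped or lifted off the bed (angle between specimen's own z axis and vertical above 0.2 rad or z of specimen in the frame of bed above 0.05 m).
It fails at once if the grey stud is taken from its place or toppled (distance of spare from where it was at the start of the episode above 0.015 m or angle between spare's own z axis and vertical above 0.4 rad).
It fails at once if a bystander is moved by more than 30 mm (distance of any of jar, beaker, driver, slidebox, core from where it was at the start of the episode above 0.03 m).
It also fails if it takes over 64 s, if anything falls off the work surface, if the arm or the gripper's body presses on something with over 40 N, if the wrist force passes 120 N, or if a joint passes its speed limit or range.

### The arm

A 7-joint arm with a two-finger parallel gripper is mounted at the origin on the work surface. World frame = base frame: x ahead of the robot, y to its left, z up, the work surface at z = 0. Lengths are in mm, angles in rad, forces in N, time in s.
With the tool pointing down it reaches from about 400 to 875 mm from the base axis. Payload 4.4 kg.
Tool frame: the origin (TCP) lies on the centre line of the jaws, within the pads' length; the fingertips stand 25 mm ahead of it and the grasp point (between the pads) lies 6 mm ahead of it (ctrl.finger_overhang is the distance from the TCP to the fingertips, in mm); z points along the fingers, y is the line along which they close (so a half turn about z gives the same grasp; the last joint's range is limited). The gripper opens to 85 mm and grips with 20 to 120 N. Pads are 22 mm wide; open, the fingers measure 114 mm over their backs; the gripper's body (76 mm by 85 mm) begins 54 mm behind the grasp point. The pads swing forward as they close: fully open they stand 13 mm farther back than shut.
Start: joints at [1.254, 0.628, 0.038, 1.517, -0.027, 0.996, -0.02], TCP at [161.344, -629.671, 219.613] pointing down, gripper open.
Joint ranges: [-3.06, 3.06], [-0.37, 2.12], [-1.25, 1.32], [0.18, 2.47], [-1.1, 4.24], [0.23, 1.98], [-2.94, 2.94]. Speed limits (rad/s): [2.57, 2.57, 3.14, 3.14, 3.14, 3.14, 3.14].

### API

Orientations are given as [roll, pitch, yaw] about the fixed x, y, z axes, in that order (R = Rz(yaw) Ry(pitch) Rx(roll)).
In Python, from cell import ctrl gives the robot as it stands. The module is installed in compiled form; this text tells all that it offers.
- The arm moves only by the tool play_rows, never from a script. Its argument "targets" is a list of rows, each a list of 5 numbers: the closure, from 0 (fully open) to 1 (shut), then the shift along the tool's x, y, z in cm, then the turn about the tool's z in degrees. In form: [[gripper, dx, dy, dz, spin], ...]. A call has 1 to 10 rows; each row is the pose to reach, as a shift and turn from the pose commanded when the call began, along the tool's axes at that moment; what a row does not reach only later rows make up. A row lasts 1/10 s, in which the tool goes at most 50 mm and 8.59 degrees, less where a joint would pass 70% of its speed; a pose out of reach is approached as far as the arm can. A call with a gripper value outside its range is refused whole. The fingers move at their own pace and stop on an object; the grip force is fixed at half the most. Time passes only in rows, so rows that repeat a pose let the fingers close. It gives the time, the measured TCP pose, the force, the opening and the grip force at its end, in the units of the state.
- ctrl.read_state(): the state, without advancing time (a new reading comes with each control period).
- ctrl.get_image(name): name is "scene" or "top" or "wrist"; returns (picture, depth): 480x640x3 uint8, red, green, blue; 480x640 float32, mm along the optical axis (not along the pixel's ray), 0 where there is no reading.
- ctrl.calibration(name): a dict with "vfov" (degrees; the focal length in pixels is half the picture's height over the tangent of half this angle, whatever the lens; pixels are square), "cx", "cy" (the principal point, pixels), "extrinsics" (4x4, takes a point from camera to world coordinates); the wrist camera has in their place "mount" (4x4, takes a point from camera to tool coordinates, whose origin is the TCP and whose axes are the flange's). Camera axes: x right, y down, z forward; pixel columns grow to the right and rows downward; lengths in mm; the calibration is good to about 2 mm. A picture is of the moment at which its call begins: read the wrist's pose just before it. calibration takes no time and is no camera call.
- ctrl.finish_job(): hands the job in; it is judged then, once.
Trained networks look in the newest picture that a camera, given by its name, has taken for a name from the list of things; names that differ only in an ending like _2 or _b are one class to them, and where a whole thing is asked for, a point or a joint stands for the part that bears it (a point fixed in the world has none). Each returns a list of dicts, best first, with "confidence" (0 to 1); they miss things now and then, are a little off and sometimes report something else, mostly with a low value. They report only what shows in the picture. A call takes as long as a camera call. They do not tell look-alikes from the thing itself.
- ctrl.search_frame(camera, name): "bbox" ([left, top, right, bottom] in pixels, round what is visible of it).
- ctrl.trace(camera, name): "pixels" (480x640 bool, what is visible of it) and "bbox" ([left, top, right, bottom] in pixels, round what is visible of it).
The state is a dict: "clock": time; "qpos": joint angles; "qd": joint speeds; "tau": joint torques, N m; "eef_pos": TCP position; "tool_rot": TCP orientation; "force": force on the tool from outside, world axes, zero at the start; "torque": the same for the moment, N m; "width": finger opening in mm; "gripper_force": force on a finger pad.
Only numpy, scipy, OpenCV 4.12 (cv2) and the standard library are available. Lean on these libraries where they do the work, as an engineer would, in place of code of your own. Each camera call takes 0.05 s, during which the arm holds its last target. There are 200 camera calls.

## Working session

There is one attempt and no reset: what is moved stays moved. The work goes in short steps, Python scripts to look and compute and a tool call to move; the robot and the scene stay as the last step left them, time stands still between calls to the robot, and variables do not carry over. Pictures are saved under pics/ and viewed, at most 10 in all, crops included, and the job is handed in when it is done.

Besides the shell and the picture viewer there is one more tool, called after "Call:" in YAML: its name, and indented under it one key for each argument. play_rows: Moves the arm, as the interface text tells. Its arguments: {"type":"object","properties":{"targets":{"type":"array"}},"required":["targets"]}

```bash
mkdir -p pics
cat > h.py <<'E'
import numpy as np, cv2
from cell import ctrl
from scipy.spatial.transform import Rotation as R
def pose():
    s=ctrl.read_state(); T=np.eye(4); T[:3,:3]=R.from_euler('xyz',s['tool_rot']).as_matrix(); T[:3,3]=s['eef_pos']; return s,T
def shot(n,save=None):
    s,T=pose(); im,d=ctrl.get_image(n); c=ctrl.calibration(n)
    E=np.array(c['extrinsics']) if 'extrinsics' in c else T@np.array(c['mount'])
    f=240/np.tan(np.radians(c['vfov'])/2)
    v,u=np.mgrid[:480,:640]
    P=np.stack([(u-c['cx'])/f*d,(v-c['cy'])/f*d,d,np.ones_like(d)],-1)@E.T
    P[d==0]=np.nan
    if save: cv2.imwrite('pics/'+save,im[:,:,::-1])
    return im,d,P[...,:3]
E
python3 - <<'E'
from h import *
s,T=pose(); print(s)
for c in ['top','scene']:
    im,d,P=shot(c,c+'1.png')
    np.savez(c+'1.npz',im=im,P=P)
    for n in ['stud','spare','rack','bed','specimen','jar','beaker','core','slidebox','driver']:
        for r in ctrl.trace(c,n)[:3]:
            q=P[r['pixels']]; q=q[~np.isnan(q[:,0])]
            m=cv2.minAreaRect(q[:,:2].astype(np.float32))
            print(c,n,round(r['confidence'],2),[int(x) for x in r['bbox']],np.median(q,0).round(),'zmax',np.percentile(q[:,2],98).round(),[np.round(x) for x in m])
E
```

```text
{'clock': 0.0, 'qpos': array([ 1.25422246,  0.62935829,  0.03846868,  1.51836721, -0.02698421,
        0.99632215, -0.01999181]), 'qd': array([ 2.02906426e-03, -6.41566667e-04, -3.78038373e-04, -1.78245863e-04,
       -8.55790766e-04, -2.43328623e-05, -2.21061486e-05]), 'tau': array([-3.63672689e-04, -5.63413882e+01,  1.22676082e+00, -1.93448049e+01,
        1.12060021e-02,  1.04772786e-02, -3.97123102e-06]), 'eef_pos': array([ 161.14441486, -629.03031813,  218.68199567]), 'tool_rot': array([-3.13965716e+00,  5.53153331e-05,  2.50769103e-01]), 'force': array([-0.11159841,  0.29346804, -0.09374059]), 'torque': array([-0.03428011,  0.00202605,  0.06052389]), 'gripper_force': 0.0, 'width': 85.71437046817168}
top stud 0.7 [169, 296, 191, 306] [506. 222.  79.] zmax 85.0 [array([507., 222.]), array([23., 37.]), np.float64(4.0)]
top stud 0.59 [209, 246, 225, 261] [611. 144.  70.] zmax 77.0 [array([614., 145.]), array([36., 29.]), np.float64(50.0)]
top stud 0.46 [459, 310, 493, 380] [ 399. -422.   21.] zmax 28.0 [array([ 431., -414.]), array([155.,  27.]), np.float64(20.0)]
top spare 0.52 [1
[... 2040 characters left out ...]
[758.,  72.]), array([60., 59.]), np.float64(57.0)]
scene beaker 0.68 [184, 191, 208, 227] [ 710. -315.   48.] zmax 65.0 [array([ 688., -351.]), array([108.,  41.]), np.float64(60.0)]
scene beaker 0.56 [387, 306, 428, 363] [702. 246.  61.] zmax 93.0 [array([690., 238.]), array([108.,  77.]), np.float64(17.0)]
scene core 0.91 [184, 193, 206, 225] [ 710. -314.   49.] zmax 65.0 [array([ 704., -322.]), array([41., 38.]), np.float64(5.0)]
scene slidebox 0.65 [192, 231, 280, 298] [ 766. -133.   36.] zmax 40.0 [array([ 745., -146.]), array([117., 174.]), np.float64(4.0)]
scene driver 0.51 [247, 128, 262, 144] [ 403. -421.   24.] zmax 30.0 [array([ 400., -434.]), array([99., 42.]), np.float64(15.0)]
```

View pics/top1.png

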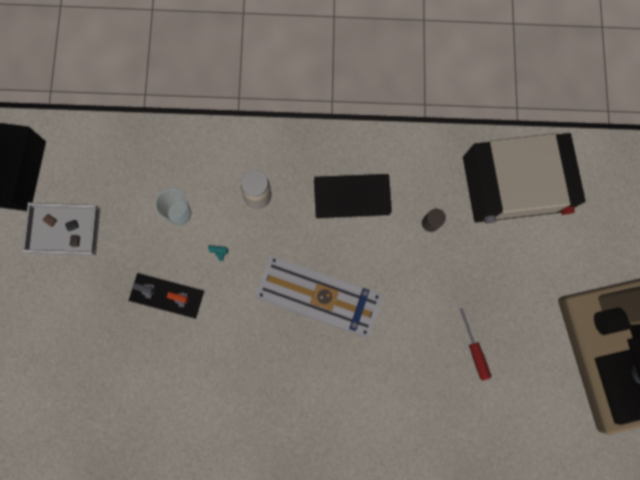

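View pics/scene1.png

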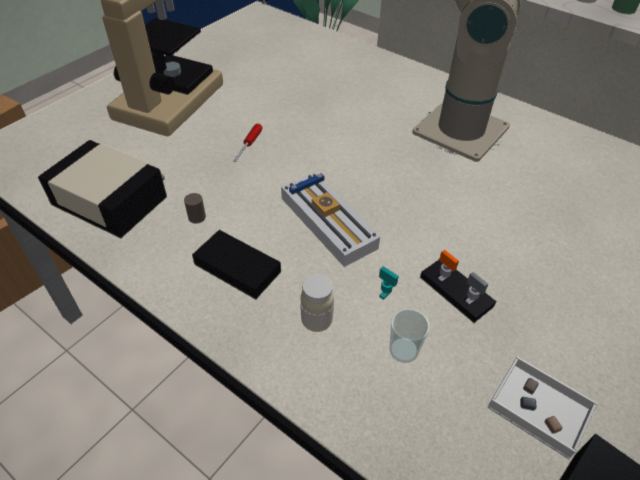

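The top view shows the orange stud at px (177,298) in the rack and the grey stud at (147,290). The turquoise decoy is at (218,252). The bed's fence is at (360,308), and the block is at (323,295) with its open side to the left (+y). I'll head to a viewpoint above the orange stud.

```bash
cat >> h.py <<'E'
def go(xyz,yaw):
    s,T=pose(); d=T[:3,:3].T@(np.array(xyz)-T[:3,3]); y=s['tool_rot'][2]
    print('at',s['eef_pos'].round(1),'yaw',round(y,4),'shift cm',(d/10).round(2),'spin',round(float(-np.degrees((yaw-y+np.pi)%(2*np.pi)-np.pi)),2))
E
python3 -c "
from h import *
go([480,-50,220],1.347)"
```

```text
at [ 161.3 -629.7  219.6] yaw 0.2508 shift cm [ 4.525e+01 -4.825e+01 -4.000e-02] spin -62.81
```

Call:
play_rows:
  targets:
    - [0, 45, -48, 0, -10]
    - [0, 45, -48, 0, -20]
    - [0, 45, -48, 0, -30]
    - [0, 45, -48, 0, -40]
    - [0, 45, -48, 0, -50]
    - [0, 45, -48, 0, -60]
    - [0, 45, -48, 0, -63]
    - [0, 45, -48, 0, -63]
    - [0, 45, -48, 0, -63]
    - [0, 45, -48, 0, -63]

```text
clock: 2.1
eef_pos: [402.9, -189.9, 220.0]
tool_rot: [3.14, 0.0, 1.35]
force: [2.6, -1.0, -0.2]
width: 85.5
gripper_force: 0.0
```

```bash
python3 -c "
from h import *
go([520,140,240],1.347)
print(ctrl.calibration('wrist'))"
```

```text
at [ 402.9 -189.9  220. ] yaw 1.3497 shift cm [34.76  4.19 -2.01] spin 0.16
{'vfov': 63.265192776311295, 'cx': 329.907835715778, 'cy': 231.72837500097697, 'mount': array([[ 2.68433304e-04, -9.50586706e-01, -3.10459083e-01,
         7.95560789e+01],
       [ 9.99999842e-01,  1.01877506e-04,  5.52697177e-04,
         1.47403112e+00],
       [-4.93757792e-04, -3.10459183e-01,  9.50586583e-01,
        -1.54861910e+02],
       [ 0.00000000e+00,  0.00000000e+00,  0.00000000e+00,
         1.00000000e+00]])}
```

Call:
play_rows:
  targets:
    - [0, 17, 8, -6, 0]
    - [0, 17, 8, -6, 0]
    - [0, 17, 8, -6, 0]
    - [0, 17, 8, -6, 0]
    - [0, 17, 8, -6, 0]
    - [0, 17, 8, -6, 0]

```text
clock: 2.7
eef_pos: [517.7, -42.1, 279.8]
tool_rot: [3.141, 0.0, 1.353]
force: [-0.0, -0.8, 0.1]
width: 85.1
gripper_force: 0.0
```

Run:
```python
from h import *
im,d,P=shot('wrist','w1.png'); np.savez('w1.npz',im=im,P=P)
for n in ['bed','specimen']:
    for r in ctrl.trace('wrist',n)[:2]:
        q=P[r['pixels']]; q=q[~np.isnan(q[:,0])]
        for lo,hi in ((36,45),(45,52),(57,66)):
            w=q[(q[:,2]>lo)&(q[:,2]<hi)]
            if len(w)>50: print(n,round(r['confidence'],2),[int(x) for x in r['bbox']],lo,len(w),np.median(w,0).round(1),[np.round(x,2) for x in cv2.minAreaRect(w[:,:2].astype(np.float32))])
hsv=cv2.cvtColor(im,cv2.COLOR_RGB2HSV)
m=(hsv[...,0]>105)&(hsv[...,0]<130)&(hsv[...,1]>120)
w=P[m]; w=w[~np.isnan(w[:,0])&(w[:,2]>57)]; print('blue',len(w),[np.round(x,2) for x in cv2.minAreaRect(w[:,:2].astype(np.float32))])
go([510,200,250],1.347)
```

```text
bed 0.85 [292, 77, 406, 328] 36 13806 [534.1 -36.3  40.6] [array([526.73, -74.71]), array([260.7 ,  96.32]), np.float64(71.94)]
bed 0.85 [292, 77, 406, 328] 45 2605 [531.7 -53.   48.5] [array([525.86, -74.3 ]), array([240.59,  89.88]), np.float64(72.41)]
bed 0.85 [292, 77, 406, 328] 57 1272 [ 499.5 -158.    63. ] [array([ 512.19, -119.01]), array([100.99,  91.83]), np.float64(71.92)]
specimen 0.71 [319, 199, 371, 256] 45 67 [531.  -62.   48.7] [array([529.93, -61.49]), array([ 7.91, 43.77]), np.float64(82.74)]
specimen 0.71 [319, 199, 371, 256] 57 2031 [523.6 -83.8  60.7] [array([523.62, -85.23]), array([50.62, 44.07]), np.float64(72.12)]
blue 1841 [array([ 563.02, -224.55]), array([162.93, 466.76]), np.float64(17.02)]
at [516.2 -44.7 279.1] yaw 1.3481 shift cm [23.73 -6.01  2.89] spin 0.06
```

View pics/w1.png

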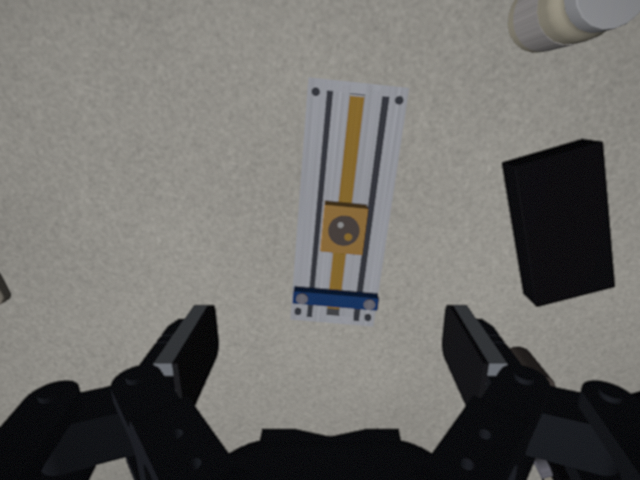

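The wrist view shows the bed at px (292–406, 77–328), with the block at (345,228) and the fence at (335,298). The measured sizes agree with the given ones. Now over to the stud.

Call:
play_rows:
  targets:
    - [0, 23.7, -6, 3, 0]
    - [0, 23.7, -6, 3, 0]
    - [0, 23.7, -6, 3, 0]
    - [0, 23.7, -6, 3, 0]
    - [0, 23.7, -6, 3, 0]
    - [0, 23.7, -6, 3, 0]
    - [0, 23.7, -6, 3, 0]
    - [0, 23.7, -6, 3, 0]
    - [0, 23.7, -6, 3, 0]

```text
clock: 3.75
eef_pos: [511.1, 198.7, 249.6]
tool_rot: [3.141, 0.001, 1.346]
force: [-0.1, 0.2, 0.9]
width: 85.1
gripper_force: 0.0
```

```bash
cat >> h.py <<'E'
def orange(save):
    im,d,P=shot('wrist',save)
    hsv=cv2.cvtColor(im,cv2.COLOR_RGB2HSV)
    m=(hsv[...,0]>3)&(hsv[...,0]<16)&(hsv[...,1]>170)&(hsv[...,2]>90)
    m=cv2.erode(m.astype(np.uint8),np.ones((3,3)))>0
    w=P[m]; w=w[~np.isnan(w[:,0])]; z=np.percentile(w[:,2],95)
    t=w[w[:,2]>z-5]
    print('orange n',len(w),len(t),'ztop',z.round(1),[np.round(x,2) for x in cv2.minAreaRect(t[:,:2].astype(np.float32))],np.where(m)[0].mean(),np.where(m)[1].mean())
    return im,P
E
python3 - <<'E'
from h import *
im,P=orange('w2.png')
for r in ctrl.trace('wrist','rack')[:1]:
    q=P[r['pixels']]; q=q[(q[:,2]>15)&(q[:,2]<26)]
    print(r['confidence'],np.median(q,0),[np.round(x,2) for x in cv2.minAreaRect(q[:,:2].astype(np.float32))])
    go([509,223,200],1.347)
E
```

```text
orange n 538 538 ztop 83.7 [array([511.6 , 222.88]), array([37.88, 10.13]), np.float64(77.07)] 174.9611111111111 322.5574074074074
0.59 [521.83671456 264.92238331  20.49589216] [array([520.51, 259.19]), array([150.05,  64.12]), np.float64(76.79)]
at [511.1 199.5 249.8] yaw 1.3474 shift cm [ 2.24 -0.72  4.98] spin 0.02
```

View pics/w2.png

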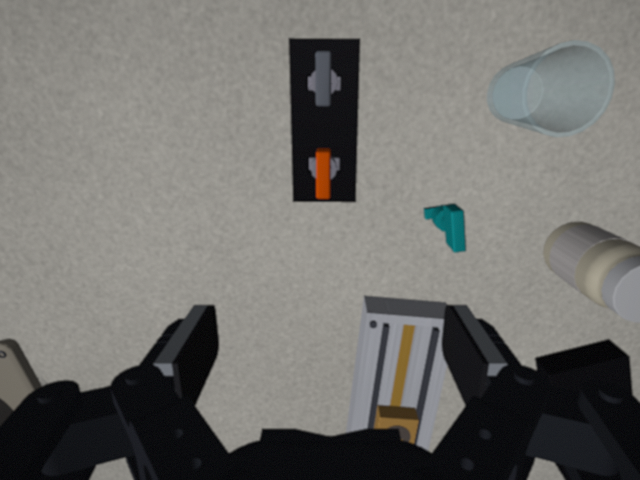

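The orange wing is at px (323,175), and the rack-derived position agrees with the wing to within 0.5 mm. Descend in two steps, then grip.

Call:
play_rows:
  targets:
    - [0, 2.3, -0.4, 3, 0]
    - [0, 2.3, -0.4, 6, 0]
    - [0, 2.3, -0.4, 9, 0]
    - [0, 2.3, -0.4, 12, 0.3]
    - [0, 2.3, -0.4, 14, 0.3]
    - [0, 2.3, -0.4, 15.5, 0.3]
    - [0, 2.3, -0.4, 16.5, 0.3]
    - [0, 2.3, -0.4, 17, 0.3]
    - [0, 2.3, -0.4, 17, 0.3]
    - [0, 2.3, -0.4, 17, 0.3]

```text
clock: 4.85
eef_pos: [512.3, 224.8, 80.3]
tool_rot: [3.141, -0.001, 1.345]
force: [-0.6, 0.5, 0.2]
width: 85.5
gripper_force: 0.0
```

Call:
play_rows:
  targets:
    - [0.5, 0, 0, 0, 0]
    - [0.8, 0, 0, 0, 0]
    - [1, 0, 0, 0, 0]
    - [1, 0, 0, 0, 0]
    - [1, 0, 0, 0, 0]
    - [1, 0, 0, 0, 0]
    - [1, 0, 0, 0, 0]
    - [1, 0, 0, 0, 0]

```text
clock: 5.65
eef_pos: [511.7, 224.6, 79.6]
tool_rot: [-3.142, 0.0, 1.345]
force: [0.6, 0.5, 0.7]
width: 0.0
gripper_force: 0.0
```

The fingers shut on nothing, so I'll look.

Run:
```python
from h import *
s,T=pose(); print(s['width'],s['eef_pos'])
im,P=orange('w3.png')
```

```text
0.03041945943759802 [511.73434388 224.62993025  79.59720496]
orange n 1072 768 ztop 83.2 [array([514.97, 235.73]), array([14.4 , 10.81]), np.float64(75.73)] 264.59981429897863 328.41039925719593
```

View pics/w3.png

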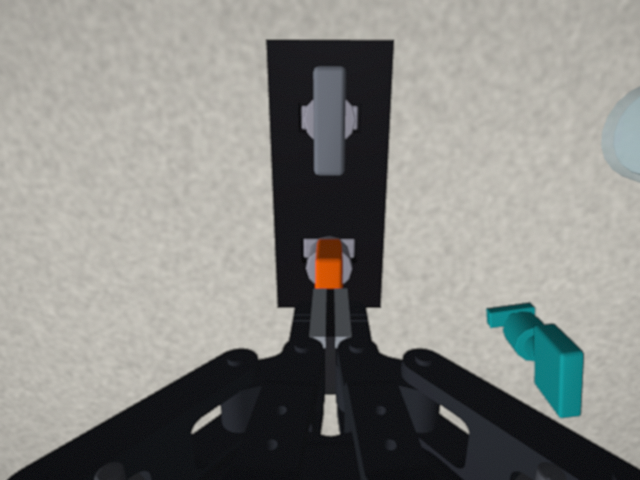

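Run:
```python
from h import *
print(ctrl.finger_overhang)
im,d,P=shot('wrist')
for v in range(225,400,6): print(v,P[v,330].round(0),im[v,330], P[v,318].round(0),P[v,342].round(0))
im,d,P=shot('scene')
cv2.imwrite('pics/s2.png',cv2.resize(im[200:330,380:520,::-1],None,fx=4,fy=4,interpolation=cv2.INTER_CUBIC))
```

```text
25.0
225 [516. 237.  20.] [21 21 25] [510. 239.  21.] [523. 236.  20.]
231 [516. 234.  20.] [23 22 26] [509. 236.  21.] [522. 233.  21.]
237 [516. 234.  30.] [64 61 65] [508. 232.  21.] [522. 229.  20.]
243 [517. 242.  64.] [100  40   8] [512. 243.  62.] [521. 230.  32.]
249 [517. 242.  71.] [100  40   7] [512. 243.  70.] [521. 230.  42.]
255 [517. 242.  78.] [99 41  6] [512. 243.  77.] [521. 228.  46.]
261 [517. 241.  83.] [185  74   3] [512. 242.  82.] [522. 239.  81.]
267 [517. 238.  83.] [211  84   6] [511. 239.  82.] [521. 237.  82.]
273 [516. 235.  82.] [210  84   0] [511. 237.  82.] [521. 234.  81.]
279 [515. 232.  82.] [209  83   0] [510. 234.  82.] [520. 230.  80.]
285 [515. 230.  83.] [211  84   6] [510. 231.  82.] [515. 199.  21.]
291 [516. 235.  98.] [12 15 18] [511. 236.  99.] [520. 234.  98.]
297 [516. 235. 104.] [18 18 19] [511. 236. 103.] [520. 234. 103.]
303 [516. 235. 108.] [15 16 17] [512. 236. 108.] [520. 234. 108.]
309 [516. 235. 113.] [16 16 17] [512. 236. 113.] [520. 234. 113.]
315 [516. 235. 116.] [14 14 16] [512. 236. 116.] [520. 234. 117.]
321 [516. 235. 121
[... 208 characters left out ...]
44] [512. 236. 131.] [520. 235. 132.]
345 [515. 232. 130.] [41 41 45] [513. 237. 136.] [519. 235. 136.]
351 [515. 230. 129.] [41 41 44] [513. 237. 138.] [519. 235. 138.]
357 [514. 227. 129.] [39 40 42] [513. 237. 141.] [519. 235. 140.]
363 [513. 225. 129.] [38 38 41] [513. 237. 144.] [519. 235. 144.]
369 [513. 223. 129.] [39 38 42] [513. 236. 146.] [519. 235. 146.]
375 [512. 220. 128.] [39 38 42] [513. 236. 149.] [519. 235. 148.]
381 [512. 219. 129.] [38 38 42] [512. 234. 148.] [519. 235. 151.]
387 [511. 216. 129.] [38 38 41] [512. 233. 148.] [518. 233. 150.]
393 [511. 214. 129.] [52 52 53] [509. 223. 139.] [518. 232. 151.]
399 [485. 101.   0.] [191 188 180] [509. 222. 140.] [516. 221. 141.]
```

View pics/s2.png

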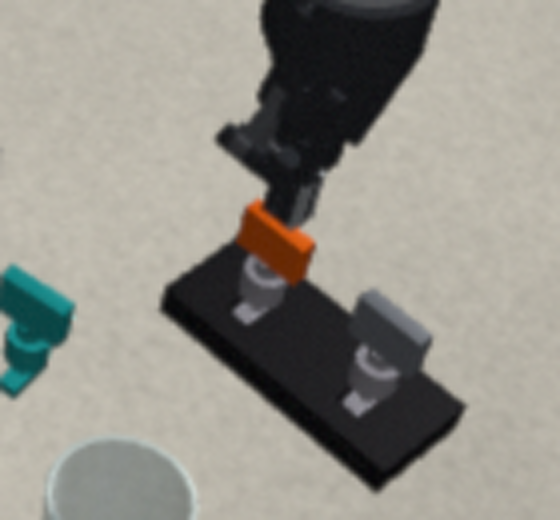

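The stud is still upright and untouched. The fingers seem to have closed above the wing. Next I'll measure the fingertip height with the fixed scene camera.

Run:
```python
from h import *
im,d,P=shot('scene')
m=(im.max(2)<90)&(P[...,2]>60)&(np.abs(P[...,0]-512)<40)&(np.abs(P[...,1]-225)<40)
w=P[m]
for z in range(60,150,6):
    q=w[(w[:,2]>=z)&(w[:,2]<z+6)]
    if len(q): print(z,len(q),q.min(0).round(),q.max(0).round())
im,d,P=shot('wrist')
for v in (282,285,288,290,292): print(v,[tuple(P[v,u].round(0)) for u in (310,316,322,336,346,350)])
```

```text
96 5 [512. 224.  97.] [522. 235. 102.]
102 25 [511. 217. 102.] [526. 236. 108.]
108 27 [510. 216. 109.] [526. 236. 114.]
114 16 [509. 217. 114.] [526. 234. 120.]
120 17 [510. 226. 121.] [526. 236. 126.]
126 10 [506. 228. 126.] [527. 235. 132.]
132 7 [504. 230. 134.] [525. 238. 138.]
138 36 [489. 215. 138.] [543. 242. 144.]
144 54 [482. 214. 144.] [550. 243. 150.]
282 [(np.float64(497.0), np.float64(205.0), np.float64(20.0)), (np.float64(509.0), np.float64(233.0), np.float64(82.0)), (np.float64(512.0), np.float64(232.0), np.float64(82.0)), (np.float64(517.0), np.float64(231.0), np.float64(83.0)), (np.float64(518.0), np.float64(200.0), np.float64(20.0)), (np.float64(520.0), np.float64(200.0), np.float64(21.0))]
285 [(np.float64(496.0), np.float64(204.0), np.float64(21.0)), (np.float64(509.0), np.float64(231.0), np.float64(82.0)), (np.float64(511.0), np.float64(231.0), np.float64(83.0)), (np.float64(517.0), np.float64(230.0), np.float64(83.0)), (np.float64(517.0), np.float64(199.0), np.float64(21.0)), (np.float64(520.0), np.float64(198.0), np.float64(20.0))]
288 [(np.float64(496.0), np.
[... 331 characters left out ...]
np.float64(495.0), np.float64(200.0), np.float64(20.0)), (np.float64(511.0), np.float64(236.0), np.float64(98.0)), (np.float64(513.0), np.float64(236.0), np.float64(99.0)), (np.float64(518.0), np.float64(234.0), np.float64(97.0)), (np.float64(522.0), np.float64(234.0), np.float64(99.0)), (np.float64(519.0), np.float64(195.0), np.float64(21.0))]
292 [(np.float64(495.0), np.float64(199.0), np.float64(21.0)), (np.float64(510.0), np.float64(236.0), np.float64(99.0)), (np.float64(513.0), np.float64(235.0), np.float64(99.0)), (np.float64(518.0), np.float64(235.0), np.float64(99.0)), (np.float64(522.0), np.float64(234.0), np.float64(100.0)), (np.float64(519.0), np.float64(194.0), np.float64(21.0))]
```

Both cameras put the shut fingertips at z≈95 with the reported TCP at 80. So the tips stand about 15 mm behind the reported TCP, not 25 ahead. I'll trust the pictures: open, go 40 mm lower watching the force, and grip.

Call:
play_rows:
  targets:
    - [0, 0, 0, 0, 0]
    - [0, 0, 0, 0, 0]
    - [0, 0, 0, 0, 0]
    - [0, 0, 0, 0, 0]
    - [0, 0, 0, 0, 0]
    - [0, 0, 0, 1, 0]
    - [0, 0, -0.1, 2, 0]
    - [0, 0, -0.1, 3, 0]
    - [0, 0, -0.1, 4, 0]
    - [0, 0, -0.1, 4, 0]

```text
clock: 6.9
eef_pos: [509.6, 224.3, 37.7]
tool_rot: [-3.139, 0.002, 1.345]
force: [-0.5, -0.5, -0.3]
width: 85.6
gripper_force: 0.0
```

Call:
play_rows:
  targets:
    - [0.5, 0, 0, 0, 0]
    - [0.8, 0, 0, 0, 0]
    - [1, 0, 0, 0, 0]
    - [1, 0, 0, 0, 0]
    - [1, 0, 0, 0, 0]
    - [1, 0, 0, 0, 0]
    - [1, 0, 0, 0, 0]
    - [1, 0, 0, 0, 0]

```text
clock: 7.7
eef_pos: [511.2, 224.9, 40.0]
tool_rot: [3.141, -0.0, 1.345]
force: [0.8, -0.3, 4.1]
width: 11.2
gripper_force: 60.4
```

Run:
```python
from h import *
s,T=pose(); print(s['width'],s['gripper_force'],s['eef_pos'],s['force'])
im,P=orange('w4.png')
```

```text
11.185836773666288 60.4277166724205 [511.18242478 224.94867117  39.99673013] [ 0.77746386 -0.32242517  4.13385587]
orange n 3977 3257 ztop 83.3 [array([512.34, 223.92]), array([39.07, 11.26]), np.float64(77.65)] 337.2451078775715 329.33968891118917
```

Gripped (opening 11.2 mm, 60 N). Lift, then carry to above the open end of the slot.

Call:
play_rows:
  targets:
    - [1, 0, 0, -1, 0]
    - [1, 0, 0, -2, 0]
    - [1, 0, 0, -4, 0]
    - [1, 0, 0, -7, 0]
    - [1, 0, 0, -10, 0]
    - [1, 0, 0, -10, 0]

```text
clock: 8.35
eef_pos: [513.2, 226.5, 144.0]
tool_rot: [3.136, -0.005, 1.345]
force: [0.8, 1.0, -1.0]
width: 11.1
gripper_force: 59.9
```

Run:
```python
from h import *
go([546,-18,140],2.827)
s,T=pose(); print(s['width'],s['gripper_force'],s['force'])
```

```text
at [513.2 226.5 144. ] yaw 1.3451 shift cm [-23.1    8.67   0.33] spin -84.91
11.087556410721904 59.8977792263031 [ 0.77318238  0.95515257 -0.99206159]
```

Call:
play_rows:
  targets:
    - [1, -2, 1, 0, -8.5]
    - [1, -4, 2, 0, -17]
    - [1, -7, 3, 0, -25.5]
    - [1, -10, 4, 0, -34]
    - [1, -13, 5, 0, -42.5]
    - [1, -16, 6, 0, -51]
    - [1, -19, 7, 0, -59.5]
    - [1, -22, 8, 0, -68]
    - [1, -23.1, 8.7, 0, -76.5]
    - [1, -23.1, 8.7, 0, -85]

```text
clock: 9.35
eef_pos: [543.6, -23.5, 138.8]
tool_rot: [-3.14, -0.001, 2.83]
force: [0.1, 1.1, -0.5]
width: 11.2
gripper_force: 59.9
```

Call:
play_rows:
  targets:
    - [1, 0, 0, 0, 0]
    - [1, 0, 0, 0, 0]
    - [1, 0, 0, 0, 0]

```text
clock: 9.65
eef_pos: [543.6, -19.2, 139.6]
tool_rot: [-3.141, -0.0, 2.827]
force: [-0.3, 0.1, 0.3]
width: 11.3
gripper_force: 59.9
```

Run:
```python
from h import *
im,P=orange('w5.png')
s,T=pose(); print(s['eef_pos'],s['tool_rot'],s['force'])
# collar/head below? bed fit: brass strip & bed top
hsv=cv2.cvtColor(im,cv2.COLOR_RGB2HSV)
m=(hsv[...,0]>14)&(hsv[...,0]<28)&(hsv[...,1]>110)&(P[...,2]<36)&(P[...,2]>20)
q=P[m]; print('strip',len(q),[np.round(x,2) for x in cv2.minAreaRect(q[:,:2].astype(np.float32))],np.median(q,0))
go([546,-18,140],2.827)
```

```text
orange n 3939 3215 ztop 182.9 [array([546.22, -20.06]), array([10.95, 39.92]), np.float64(71.96)] 337.34067324727914 329.79802581624904
[543.7149881  -19.20783909 139.68569138] [-3.14134332e+00  6.14985777e-05  2.82786512e+00] [-0.30039244 -0.4016285  -1.29647903]
strip 3196 [array([532.8 , -63.94]), array([215.35,  12.06]), np.float64(71.87)] [542.07428742 -35.88610565  28.55555086]
at [543.7 -19.2 139.7] yaw 2.8279 shift cm [-0.18  0.19 -0.03] spin 0.05
```

View pics/w5.png

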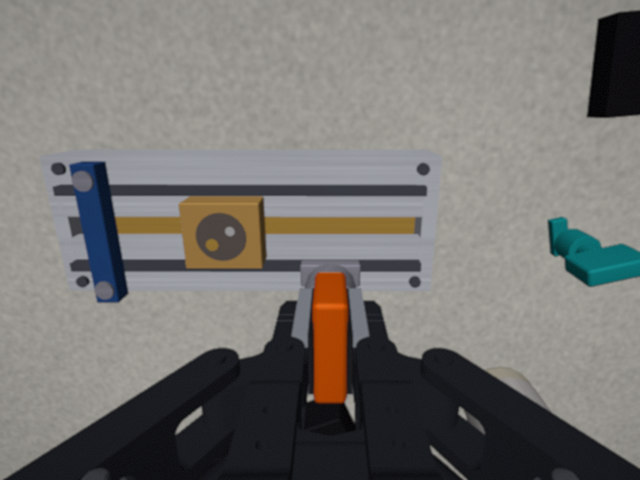

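The view shows the T-head at px (330,270), lengthwise along the bed. The slot's strip is at row ≈226, and the block is at (222,235). Now the lateral offset between slot and stud in this still picture.

```bash
cat >> h.py <<'E'
u=np.array([-np.cos(np.radians(71.95)),-np.sin(np.radians(71.95))]); n=np.array([-u[1],u[0]])
E
python3 - <<'E'
from h import *
im,d,P=shot('wrist')
s,T=pose(); t=T[:2,3]
X=(P[...,:2]-t)@u; N=(P[...,:2]-t)@n; Z=P[...,2]
def show(name,m): print(name,m.sum(),'X',np.percentile(X[m],[.5,99.5]).round(1),'N',np.percentile(N[m],[.5,99.5]).round(1),'z',np.median(Z[m]).round(1))
rr=ctrl.trace('wrist','bed')
r=max(rr,key=lambda r:r['pixels'].sum())['pixels']
show('bedtop',r&(Z>37)&(Z<43)); show('rails',r&(Z>46)&(Z<51)); show('hi',r&(Z>60)&(Z<66))
# per column (right, clear part) slot edges: chamber pixels
m=r&(Z>20)&(Z<35)
show('slot',m)
sp=ctrl.trace('wrist','specimen')
if sp: show('block',sp[0]['pixels']&(Z>57)&(Z<64))
hsv=cv2.cvtColor(im,cv2.COLOR_RGB2HSV)
show('blue',(hsv[...,0]>105)&(hsv[...,0]<130)&(hsv[...,1]>120)&(Z>60)&(Z<66)&(np.abs(N)<60))
o=(hsv[...,0]>3)&(hsv[...,0]<16)&(hsv[...,1]>170)&(Z>176); show('wing',o)
h=(np.abs(X)<25)&(np.abs(N)<50)&(Z>100)&(Z<135)&(hsv[...,1]<60)&(hsv[...,2]>60); show('head?',h)
for a in range(98,136,3):
    k=h&(Z>=a)&(Z<a+3)
    if k.sum()>5: show(str(a),k)
E
```

```text
bedtop 28580 X [-71.1 187.4] N [-46.9  48.7] z 40.6
rails 5442 X [-61.  177.1] N [-28.6  30.9] z 48.6
hi 3604 X [ 68.1 155.3] N [-44.8  45.9] z 63.2
slot 5232 X [-65.2 181.4] N [-47.   10.1] z 28.6
block 5218 X [44.4 93.9] N [-20.7  22.6] z 60.8
blue 2760 X [139.8 154.5] N [-44.8  45.2] z 63.0
wing 3637 X [-5.8  5.8] N [-17.1  22.3] z 182.1
head? 961 X [-14.7  15. ] N [-8.7  8.5] z 116.2
107 34 X [-14.3  14. ] N [-2.6 -2.2] z 109.5
110 129 X [-14.3  14.8] N [-3.3 -2. ] z 111.7
113 274 X [-14.8  15. ] N [-3.2  8.8] z 115.4
116 239 X [-14.7  14.8] N [-3.   8.4] z 116.5
125 10 X [-10.8   9.3] N [-8.4 -0.5] z 127.7
128 111 X [-11.6  11.8] N [-8.8  3.2] z 129.5
131 125 X [-10.9  11. ] N [-8.9  0.4] z 132.5
134 39 X [-10.8  11.1] N [-8.4  0.2] z 134.4
```

The slot's midline is at N≈0.95 and the stud's at N≈2.8, so I shift +1.85 mm along tool x. I'll descend to just over the bed and check again.

Call:
play_rows:
  targets:
    - [1, 0.19, 0, 1.5, 0]
    - [1, 0.19, 0, 3, 0]
    - [1, 0.19, 0, 4.5, 0]
    - [1, 0.19, 0, 5.6, 0]
    - [1, 0.19, 0, 5.6, 0]
    - [1, 0.19, 0, 5.6, 0]
    - [1, 0.19, 0, 5.6, 0]

```text
clock: 10.55
eef_pos: [542.5, -18.9, 84.1]
tool_rot: [3.141, 0.001, 2.829]
force: [-0.1, -0.0, -1.2]
width: 11.1
gripper_force: 59.8
```

```bash
cat > m.py <<'E'
from h import *
im,d,P=shot('wrist','wm.png')
s,T=pose(); t=T[:2,3]; print(s['eef_pos'].round(2),s['tool_rot'].round(4),s['force'].round(1))
X=(P[...,:2]-t)@u; N=(P[...,:2]-t)@n; Z=P[...,2]
def show(name,m):
    if m.sum()>5: print(name,m.sum(),'X',np.percentile(X[m],[.5,99.5]).round(1),'N',np.percentile(N[m],[.5,99.5]).round(1),'z',np.median(Z[m]).round(1))
rr=ctrl.trace('wrist','bed')
if rr:
    r=max(rr,key=lambda r:r['pixels'].sum())['pixels']
    show('bedtop',r&(Z>37)&(Z<43)); show('rails',r&(Z>46)&(Z<51))
sp=ctrl.trace('wrist','specimen')
if sp: show('block',sp[0]['pixels']&(Z>57)&(Z<64))
hsv=cv2.cvtColor(im,cv2.COLOR_RGB2HSV)
show('blue',(hsv[...,0]>105)&(hsv[...,0]<130)&(hsv[...,1]>120)&(Z>60)&(Z<66)&(np.abs(N)<60))
zt=s['eef_pos'][2]+42
show('wing',(hsv[...,0]>3)&(hsv[...,0]<16)&(hsv[...,1]>170)&(Z>zt-6))
h=(np.abs(X)<17)&(np.abs(N)<16)&(hsv[...,1]<60)&(hsv[...,2]>60)
show('head',h&(Z>zt-74)&(Z<zt-67)&(Z>49)); show('collar',h&(Z>zt-55)&(Z<zt-36))
E
python3 m.py
```

```text
[542.62 -19.    84.19] [3.1411e+00 1.1000e-03 2.8286e+00] [-0.2 -0.3 -1.2]
bedtop 112 X [ 44.  105.1] N [-19.4  26.1] z 41.8
rails 490 X [ 43.9 100.5] N [-21.7  31.4] z 48.5
block 8295 X [44.1 93.5] N [-19.7  24.1] z 60.8
blue 4583 X [139.3 154.6] N [-43.7  46.7] z 62.9
wing 3625 X [-5.8  5.7] N [-17.2  21.5] z 126.4
head 237 X [-14.8  14.4] N [-3.3  6.9] z 56.6
collar 456 X [-11.3  11.3] N [-9.   1.6] z 78.0
```

Call:
play_rows:
  targets:
    - [1, 0.05, 0, 0.3, 0]
    - [1, 0.05, 0, 0.6, 0]
    - [1, 0.05, 0, 0.9, 0]
    - [1, 0.05, 0, 1.2, 0]
    - [1, 0.05, 0, 1.4, 0]
    - [1, 0.05, 0, 1.6, 0]
    - [1, 0.05, 0, 1.6, 0]

```text
clock: 11.4
eef_pos: [541.4, -19.0, 67.3]
tool_rot: [-3.141, -0.0, 2.829]
force: [-0.3, -0.3, -0.8]
width: 10.9
gripper_force: 59.8
```

In the neck with no force. A little lower, then measure.

Call:
play_rows:
  targets:
    - [1, 0, 0, 0.2, 0]
    - [1, 0, 0, 0.4, 0]
    - [1, 0, 0, 0.6, 0]
    - [1, 0, 0, 0.6, 0]
    - [1, 0, 0, 0.6, 0]

```text
clock: 11.9
eef_pos: [541.6, -19.0, 61.6]
tool_rot: [-3.142, -0.0, 2.829]
force: [-0.5, 1.0, -1.0]
width: 11.1
gripper_force: 59.8
```

```bash
python3 m.py
```

```text
[541.65 -18.99  61.65] [3.1415e+00 1.0000e-04 2.8287e+00] [-0.4  0.  -0.7]
bedtop 41682 X [-71.7 147.1] N [-44.9  50.1] z 40.6
rails 9241 X [-61.7 140.9] N [-35.3  34.9] z 48.5
block 10252 X [43.8 93.2] N [-18.7  24.7] z 60.8
blue 2427 X [138.8 152.6] N [-22.1  47.9] z 62.8
wing 3629 X [-5.8  5.8] N [-17.1  21.7] z 104.0
collar 460 X [-11.2  11.4] N [-9.   1.8] z 55.7
```

The stud is centred within 0.5 mm. Slide it along −y of the tool: fast to near the block, then slowly.

Call:
play_rows:
  targets:
    - [1, 0, -0.6, 0, 0]
    - [1, 0, -1.2, 0, 0]
    - [1, 0, -1.8, 0, 0]
    - [1, 0, -2.3, 0, 0]
    - [1, 0, -2.6, 0, 0]
    - [1, 0, -2.8, 0, 0]
    - [1, 0, -3.0, 0, 0]
    - [1, 0, -3.2, 0, 0]
    - [1, 0, -3.4, 0, 0]
    - [1, 0, -3.6, 0, 0]

```text
clock: 13.05
eef_pos: [530.7, -53.0, 61.7]
tool_rot: [3.141, 0.0, 2.829]
force: [0.6, 1.5, -0.7]
width: 11.0
gripper_force: 59.8
```

Call:
play_rows:
  targets:
    - [1, 0, -0.3, 0, 0]
    - [1, 0, -0.6, 0, 0]
    - [1, 0, -0.9, 0, 0]
    - [1, 0, -1.2, 0, 0]
    - [1, 0, -1.5, 0, 0]
    - [1, 0, -1.8, 0, 0]
    - [1, 0, -2.1, 0, 0]
    - [1, 0, -2.4, 0, 0]
    - [1, 0, -2.7, 0, 0]
    - [1, 0, -3.0, 0, 0]

```text
clock: 14.05
eef_pos: [521.2, -82.0, 61.6]
tool_rot: [3.142, 0.0, 2.829]
force: [0.2, 1.7, -0.9]
width: 11.3
gripper_force: 59.9
```

Call:
play_rows:
  targets:
    - [1, 0, -0.2, 0, 0]
    - [1, 0, -0.4, 0, 0]
    - [1, 0, -0.6, 0, 0]
    - [1, 0, -0.8, 0, 0]
    - [1, 0, -0.8, 0, 0]

```text
clock: 14.55
eef_pos: [518.6, -89.9, 61.6]
tool_rot: [-3.141, -0.0, 2.828]
force: [0.6, 0.4, -0.2]
width: 11.1
gripper_force: 59.9
```

```bash
python3 m.py
```

```text
[518.56 -89.91  61.54] [-3.1409e+00 -3.0000e-04  2.8282e+00] [ 0.5  0.5 -1.6]
bedtop 47890 X [-146.1  112.3] N [-44.9  50.3] z 40.5
rails 10184 X [-136.1  102.1] N [-26.8  32.7] z 48.5
block 8992 X [12.4 61.5] N [-18.7  24.5] z 60.8
blue 5036 X [64.9 79.5] N [-42.8  35. ] z 63.0
wing 3630 X [-5.8  5.7] N [-17.   21.7] z 104.0
collar 462 X [-11.2  11.4] N [-8.9  1.7] z 55.5
```

About 3 mm to the fence. Now small steps, watching force.

Call:
play_rows:
  targets:
    - [1, 0, -0.05, 0, 0]
    - [1, 0, -0.1, 0, 0]
    - [1, 0, -0.15, 0, 0]
    - [1, 0, -0.2, 0, 0]
    - [1, 0, -0.25, 0, 0]
    - [1, 0, -0.3, 0, 0]
    - [1, 0, -0.3, 0, 0]

```text
clock: 15.4
eef_pos: [517.8, -92.4, 61.6]
tool_rot: [-3.141, 0.0, 2.829]
force: [0.3, -0.1, -1.5]
width: 11.5
gripper_force: 59.9
```

Call:
play_rows:
  targets:
    - [1, 0, -0.05, 0, 0]
    - [1, 0, -0.05, 0, 0]

```text
clock: 15.6
eef_pos: [517.7, -92.8, 61.6]
tool_rot: [-3.142, 0.0, 2.829]
force: [1.0, 1.3, -0.7]
width: 10.8
gripper_force: 59.9
```

Call:
play_rows:
  targets:
    - [1, 0, -0.05, 0, 0]
    - [1, 0, -0.05, 0, 0]

```text
clock: 15.8
eef_pos: [517.6, -93.1, 61.7]
tool_rot: [3.141, 0.0, 2.829]
force: [-0.0, 1.2, -0.7]
width: 11.1
gripper_force: 59.8
```

Call:
play_rows:
  targets:
    - [1, 0, -0.05, 0, 0]
    - [1, 0, -0.05, 0, 0]

```text
clock: 16.0
eef_pos: [517.6, -93.2, 61.7]
tool_rot: [3.141, 0.0, 2.829]
force: [-0.2, 2.6, -1.5]
width: 10.9
gripper_force: 59.8
```

Call:
play_rows:
  targets:
    - [1, 0, -0.05, 0, 0]
    - [1, 0, -0.05, 0, 0]

```text
clock: 16.2
eef_pos: [517.6, -93.3, 61.7]
tool_rot: [3.14, 0.0, 2.829]
force: [0.7, 4.4, -2.0]
width: 10.9
gripper_force: 59.8
```

At the fence, rising about 4 N per mm commanded. I'll push to about 8 N and hold.

Call:
play_rows:
  targets:
    - [1, 0, -0.05, 0, 0]
    - [1, 0, -0.1, 0, 0]
    - [1, 0, -0.1, 0, 0]
    - [1, 0, -0.1, 0, 0]
    - [1, 0, -0.1, 0, 0]

```text
clock: 16.7
eef_pos: [517.5, -93.4, 61.8]
tool_rot: [3.139, 0.001, 2.83]
force: [0.5, 5.6, -1.5]
width: 10.9
gripper_force: 59.8
```

Call:
play_rows:
  targets:
    - [1, 0, 0, 0, 0]
    - [1, 0, 0, 0, 0]
    - [1, 0, 0, 0, 0]
    - [1, 0, 0, 0, 0]
    - [1, 0, 0, 0, 0]

```text
clock: 17.2
eef_pos: [517.6, -93.4, 61.8]
tool_rot: [3.139, 0.001, 2.83]
force: [0.7, 5.5, -2.2]
width: 10.9
gripper_force: 59.8
```

Call:
play_rows:
  targets:
    - [1, 0, -0.05, 0, 0]
    - [1, 0, -0.08, 0, 0]
    - [1, 0, -0.08, 0, 0]
    - [1, 0, -0.08, 0, 0]
    - [1, 0, -0.08, 0, 0]
    - [1, 0, -0.08, 0, 0]
    - [1, 0, -0.08, 0, 0]
    - [1, 0, -0.08, 0, 0]

```text
clock: 18.0
eef_pos: [517.5, -93.4, 61.8]
tool_rot: [3.138, 0.001, 2.83]
force: [0.7, 7.9, -2.1]
width: 11.3
gripper_force: 59.8
```

8 N held. Ease off to light contact, then press down.

Call:
play_rows:
  targets:
    - [1, 0, 0.08, 0, 0]
    - [1, 0, 0.16, 0, 0]
    - [1, 0, 0.24, 0, 0]
    - [1, 0, 0.24, 0.2, 0]
    - [1, 0, 0.24, 0.35, 0]
    - [1, 0, 0.24, 0.5, 0]
    - [1, 0, 0.24, 0.6, 0]
    - [1, 0, 0.24, 0.7, 0]
    - [1, 0, 0.24, 0.7, 0]
    - [1, 0, 0.24, 0.7, 0]

```text
clock: 19.0
eef_pos: [518.1, -93.4, 55.4]
tool_rot: [3.141, 0.002, 2.829]
force: [-0.6, 5.1, 6.9]
width: 10.9
gripper_force: 61.4
```

Call:
play_rows:
  targets:
    - [1, 0, 0.05, 0.08, 0]
    - [1, 0, 0.1, 0.16, 0]
    - [1, 0, 0.1, 0.2, 0]
    - [1, 0, 0.1, 0.2, 0]

```text
clock: 19.4
eef_pos: [518.1, -93.3, 53.5]
tool_rot: [-3.14, 0.001, 2.828]
force: [-0.6, 2.7, 9.6]
width: 11.3
gripper_force: 61.4
```

Pressed about 6 mm. Now the quarter turn, compensating the stud's 2.4 mm offset from the TCP axis.

Call:
play_rows:
  targets:
    - [1, 0, 0.07, 0, 8.5]
    - [1, -0.01, 0.11, 0, 17]
    - [1, -0.02, 0.14, 0, 25.5]
    - [1, -0.04, 0.17, 0, 34]
    - [1, -0.06, 0.2, 0, 42.5]
    - [1, -0.09, 0.23, 0, 51]
    - [1, -0.12, 0.25, 0, 59.5]
    - [1, -0.15, 0.26, 0, 68]
    - [1, -0.18, 0.27, 0, 76.5]
    - [1, -0.22, 0.28, 0, 85]

```text
clock: 20.4
eef_pos: [522.1, -92.5, 54.0]
tool_rot: [3.138, 0.002, 1.338]
force: [0.7, 0.1, 9.7]
width: 11.3
gripper_force: 61.3
```

```bash
python3 m.py; python3 -c "
from h import *
go([518,-93,53],1.258)"
```

```text
[522.13 -92.46  54.08] [3.1383e+00 2.3000e-03 1.3324e+00] [0.3 0.7 9.3]
bedtop 50178 X [-119.3   39.2] N [-48.8  46.6] z 40.5
rails 10193 X [-117.2   31.3] N [-30.6  28.4] z 48.5
block 1020 X [47.6 64.3] N [-5.1 17.6] z 60.7
blue 504 X [62.8 69.1] N [-4.9 18.3] z 62.9
wing 3679 X [-18.7  20.4] N [-5.7  8.1] z 96.4
collar 516 X [-16.7   9.4] N [-15.9  16. ] z 42.1
at [522.1 -92.4  54. ] yaw 1.3435 shift cm [-0.15 -0.39  0.1 ] spin 4.9
```

View pics/wm.png

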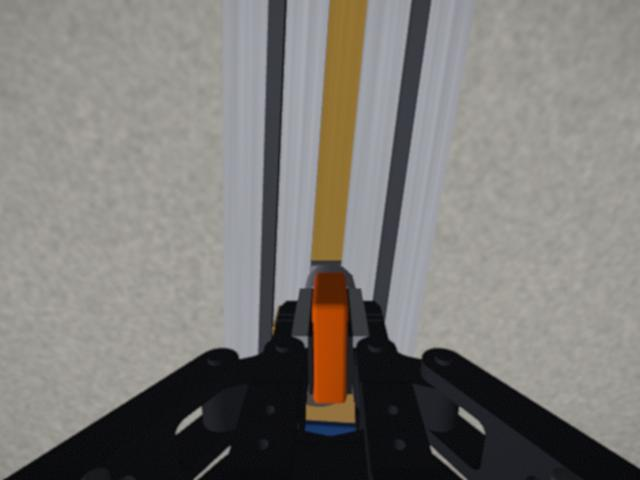

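The wing now lies along the slot, with about 5° left to turn. The stud sits about 2 mm off the slot's middle (+N). Finish the turn while centring it.

Call:
play_rows:
  targets:
    - [1, 0, -0.1, 0, 2.5]
    - [1, 0, -0.2, 0, 5]
    - [1, 0, -0.2, 0, 5]
    - [1, 0, -0.2, 0, 5]

```text
clock: 20.95
eef_pos: [521.4, -92.2, 54.3]
tool_rot: [3.136, 0.001, 1.257]
force: [3.2, -0.7, 9.1]
width: 11.0
gripper_force: 61.3
```

```bash
python3 m.py
```

```text
[521.37 -92.21  54.26] [3.1360e+00 1.1000e-03 1.2568e+00] [2.8 0.1 9. ]
bedtop 50044 X [-117.2   38.1] N [-48.   47.4] z 40.5
rails 10081 X [-115.4   23.3] N [-29.8  29.2] z 48.5
block 892 X [47.7 63.3] N [-9.7 12.1] z 60.7
blue 555 X [62.7 69.3] N [-10.2  13.1] z 62.8
wing 3672 X [-18.6  20.5] N [-4.6  7. ] z 96.7
collar 398 X [-16.5   6.4] N [-15.9  15.9] z 44.3
```

Call:
play_rows:
  targets:
    - [1, 0, -0.05, -0.1, 0]
    - [1, 0, -0.05, -0.2, 0]
    - [1, 0, -0.05, -0.3, 0]
    - [1, 0, -0.05, -0.4, 0]
    - [1, 0, -0.05, -0.4, 0]

```text
clock: 21.6
eef_pos: [521.2, -92.2, 56.1]
tool_rot: [3.136, -0.0, 1.257]
force: [8.9, -1.6, -12.6]
width: 10.8
gripper_force: 59.4
```

```bash
python3 m.py
```

```text
[521.24 -92.2   56.1 ] [ 3.1363 -0.      1.2566] [  9.2  -1.8 -12.8]
bedtop 49210 X [-117.6   39. ] N [-47.7  47.4] z 40.5
rails 9876 X [-115.8   24. ] N [-29.6  29.3] z 48.5
block 776 X [49.4 63.5] N [-9.8 12.6] z 60.6
blue 680 X [62.7 71.2] N [-10.3  13.1] z 62.9
wing 3667 X [-18.5  20.9] N [-4.7  7. ] z 98.4
collar 255 X [-10.2   0.4] N [-9.9 13.1] z 49.2
```

Locked under the lips, with the upward pull confirmed. Relax the pull, open, and rise.

Call:
play_rows:
  targets:
    - [1, 0, 0.1, 0.1, 0]
    - [1, 0, 0.15, 0.25, 0]
    - [1, 0, 0.15, 0.25, 0]
    - [0.6, 0, 0.15, 0.25, 0]
    - [0.3, 0, 0.15, 0.25, 0]
    - [0, 0, 0.15, 0.25, 0]
    - [0, 0, 0.15, 0.25, 0]
    - [0, 0, 0.15, 0.25, 0]
    - [0, 0, 0.15, 0.25, 0]
    - [0, 0, 0.15, 0.25, 0]

```text
clock: 22.75
eef_pos: [519.6, -90.5, 54.1]
tool_rot: [-3.141, 0.0, 1.258]
force: [-0.7, 0.2, -0.3]
width: 85.4
gripper_force: 0.0
```

Call:
play_rows:
  targets:
    - [0, 0, 0, -1, 0]
    - [0, 0, 0, -3, 0]
    - [0, 0, 0, -6, 0]
    - [0, 0, 0, -10, 0]
    - [0, 5, 0, -14, 0]
    - [0, 5, 0, -14, 0]
    - [0, 5, 0, -14, 0]
    - [0, 5, 0, -14, 0]

```text
clock: 23.55
eef_pos: [534.1, -43.8, 193.6]
tool_rot: [-3.14, 0.002, 1.258]
force: [0.0, -0.6, -0.5]
width: 85.1
gripper_force: 0.0
```

```bash
sed -i "s/wm.png/wf.png/; s/zt=.*/zt=98.5/; s/np.abs(X)<17/np.abs(X)<80/" m.py; python3 m.py
```

```text
[533.66 -44.43 193.04] [-3.1392e+00  2.0000e-03  1.2567e+00] [-0.6 -0.2 -0.9]
bedtop 20739 X [-98.7 158.8] N [-44.8  50.4] z 40.6
rails 3948 X [-88.2 149.3] N [-26.7  32.4] z 48.5
block 2301 X [ 62.4 113. ] N [-18.6  25. ] z 60.7
blue 1262 X [112.3 127.2] N [-41.4  47.5] z 63.0
wing 829 X [30.4 70.1] N [-0.9 10.6] z 98.4
collar 208 X [40.1 79.9] N [-8.3 15.8] z 61.1
```

View pics/wf.png

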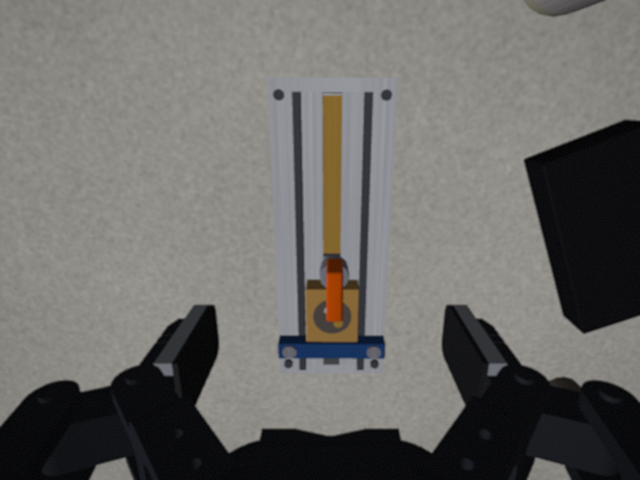

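The final view shows the wing along the slot at px (334,290) and the block against the fence. The stud is 37.4 mm from the block's centre and about 2 mm or less off the slot's middle. Its underside is at about 24 mm. All are within limits.

```bash
python3 -c "
from cell import ctrl
print(ctrl.finish_job())"
```

```text
the job is handed in; nothing more can be done
None
```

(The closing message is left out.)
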